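# Close up the test-tile case

### The arm

A 6-joint arm with a two-finger parallel gripper is mounted at the origin on the work surface; the furniture and walls round the work are solid. World frame = base frame: x ahead of the robot, y to its left, z up, the work surface at z = 0. Lengths are in mm, angles in rad, forces in N, time in s.
With the tool pointing down it reaches from about 275 to 1000 mm from the base axis. Payload 8.4 kg.
Tool frame: the origin (TCP) lies midway between the tips of the shut fingers; the grasp point (between the pads) lies grip_depth behind it (grip_depth is the distance from the TCP to the grasp point, in mm); z points along the fingers, y is the line along which they close (so a half turn about z gives the same grasp; the last joint's range is limited). The gripper opens to 85 mm and grips with 20 to 120 N. Pads are 22 mm wide; open, the fingers measure 114 mm over their backs; the gripper's body (76 mm by 85 mm) begins 54 mm behind the grasp point. The pads swing forward as they close: fully open they stand 13 mm farther back than shut.
Start: joints at [-1.247, 0.353, 1.633, -0, 1.155, -0.002], TCP at [200.04, -592.125, 231.281] pointing down, gripper open.
Joint ranges: [-2.63, 2.63], [-0.92, 2.1], [0.06, 2.66], [-1.3, 4.44], [0, 2.69], [-3.02, 3.02]. Speed limits (rad/s): [2.22, 2.22, 2.79, 3.14, 3.14, 3.14].

### API

Orientations are given as [roll, pitch, yaw] about the fixed x, y, z axes, in that order (R = Rz(yaw) Ry(pitch) Rx(roll)).
In Python, from rig import * gives the robot as it stands.
- The arm moves only by the shell command python3 -m creep 'ROWS' [FORCE]. ROWS is JSON, a list of rows, each an object of numbers: "x", "y", "z": the shift along the tool's x, y, z in mm; "rx", "ry", "rz": the turn, a rotation vector about the tool's x, y, z in rad; "hand": the finger opening in mm, from 0 to 85.4. A call has 1 to 20 rows; each row shifts and turns the commanded pose from where the row before left it, along the tool's axes as they then stand; what a row does not reach is not made up. A row lasts 1/8 s, in which the tool goes at most 62.5 mm and 10.7 degrees, less where a joint would pass 70% of its speed; a pose out of reach is approached as far as the arm can. A call with a gripper value outside its range is refused whole. The fingers move at their own pace and stop on an object; FORCE is the grip in N (left out, the last holds). Time passes only in rows, so rows that do not move let the fingers close. It gives the time, the measured TCP pose, the force, the opening and the grip force at its end, in the units of the state.
- sense(): the state, without advancing time (a new reading comes with each control period).
- grab_frame(name): name is "side" or "top" or "wrist"; returns the picture (384x512x3 uint8, red, green, blue); there is no depth.
- get_calibration(name): a dict with "K" (3x3 intrinsics, pixels), "R" (3x3) and "t" (3): a world point X has camera coordinates R X + t. Camera axes: x right, y down, z forward; pixel columns grow to the right and rows downward; lengths in mm; the calibration is good to about 2 mm. A picture is of the moment at which its call begins: read the wrist's pose just before it. get_calibration takes no time and is no camera call; for the wrist camera it gives the pose at the moment of the call.
- sign_off(): hands the job in; it is judged then, once.
The state is a dict: "clock": time; "qpos": joint angles; "qvel": joint speeds; "joint_efforts": joint torques, N m; "eef_pos": TCP position; "tcp_rot": TCP orientation; "contact_force": force on the tool from outside, world axes, zero at the start; "wrist_torque": the same for the moment, N m; "opening": opening from 0.0 (shut) to 1.0 (fully open); "grasp_force": force on a finger pad.
Only numpy, scipy, OpenCV 4.12 (cv2) and the standard library are available. Lean on these libraries where they do the work, as an engineer would, in place of code of your own. Each camera call takes 0.05 s, during which the arm holds its last target. There are 200 camera calls.

### The job

Close up the wooden tile case: first fold its upright inner flap down flat over the tiles, then swing the hinged lid fully shut over it, easing it down without slamming. Do it all by pushing with the fingers on the outer faces of flap and lid: pinch or lift nothing, and leave the tiles inside and the cup and pots standing round the case undisturbed.

Things in the scene. Friction and masses are not known exactly. Their poses are not given: they have to be found in the camera images.
- case: Open-topped box of brown wood with brass corners, 150 (its x) x 170 (its y) x 80 mm high, walls and floor 8 mm, fixed to the bench. Origin: centre of its underside; z up. The lid is hinged on its +y wall, the flap just inside its -y wall.
- lid (a joint): Lid angle, rad: 0 shut (level on the rim), 1.57 upright on the case's +y wall, more = leaning outward (limit 1.95). Flat wooden board 150 mm (case's x) x 170 mm (hinge to free edge) x 12 mm, 0.3 kg. The friction hinge (0.45 N m) holds it at any angle: it does not fall shut.
- lid_hinge (a point): Middle of the lid's hinge line: in the case's frame x 0, y +85 mm, z 80 mm. The hinge line runs parallel to the case's x axis, along the lid's inner face. Shut, the lid's outer face is its top, 12 mm above the hinge line; upright, the outer face looks to the case's +y.
- lid_edge (a point): Middle of the lid's free edge, on its outer face (moves with the lid); 170 mm from the hinge line along the board. The lid's inner face carries a light lining panel, 110 x 130 mm, 20 mm in from the edges; the fingers are not to press on it (that would be a pinch).
- flap (a joint): Angle of the inner flap, rad: 0 folded flat over the tiles, 1.57 upright (limit 1.75); it folds toward the case's +y. Pale plywood board 128 mm (case's x) x 80 mm (hinge to free edge) x 8 mm, 0.09 kg. The friction hinge (0.12 N m) holds it at any angle.
- flap_hinge (a point): Middle of the flap's hinge line: in the case's frame x 0, y -71 mm, z 58 mm. The hinge line runs parallel to the case's x axis. Folded, the flap's outer face is its top, 8 mm above the hinge line and 14 mm below the case's rim; upright, the outer face looks to the case's -y.
- flap_edge (a point): Middle of the flap's free edge, on its outer face (moves with the flap); 80 mm from the hinge line along the board. The flap's inner face carries a light lining panel, 98 x 50 mm, 15 mm in from the edges; the fingers are not to press on it (that would be a pinch).
- tile_a: Glazed test tile, about 60 x 41 x 13 mm, lying loose on the case's floor; origin at the centre of its underside. Not to be disturbed.
- tile_b: Another such tile on the case's floor.
- tile_c: Another such tile on the case's floor.
- tile_d: Another such tile on the case's floor.
- slip_cup: Loose pale cup, 66 mm across and 66 mm high, outside the case beside its -y wall (flap side) or +y wall (lid side), toward the -x end; origin under its centre. Not to be disturbed.
- glaze_pot: Loose screw-cap glaze pot, 53 mm across and 61 mm high, outside the case beside its -y wall (flap side) or +y wall (lid side), toward the -x end; origin under its centre. Not to be disturbed.
- stone_pot: Loose small stoneware pot, 64 mm across and 59 mm high, beside the case's +x wall; origin under its centre. Not to be disturbed.
Mind the look-alikes: they are no part of the job. What is shaped like the case but blue is not meant.

How it is judged (in metres and radians):
On the way, in this order (a step that is already met when the one before it is completed fails the run):
1. the flap is folded down flat while the lid still stands open (value of joint flap below 0.09 rad and value of joint lid above 1 rad), for 0.2 s.
2. the lid is shut over the folded flap (value of joint lid below 0.05 rad and value of joint flap below 0.09 rad), for 0.2 s.
At the end, for the whole second after the job is handed in: The flap lies folded (within 0.09 rad of flat), the lid is shut over it (within 0.05 rad, about 8 mm at its free edge) and at rest (all of step 2 and velocity of joint lid between -0.05 and 0.05 rad/s); the robot touches nothing.
It fails at once if the lid is brought down (below 1.0 rad) while the flap is still up (above 0.3 rad) (value of joint lid below 1 rad and value of joint flap above 0.3 rad).
It fails at once if the lid is slammed: faster than 2.5 rad/s over the last 0.3 rad (value of joint lid below 0.3 rad and velocity of joint lid below -2.5 rad/s).
It fails at once if the fingers press on the inner face of the lid or the flap (a pinch), over 1 N (contact force between the fingers and lid_c1 above 1 N or contact force between the fingers and flap_c1 above 1 N).
It fails at once if a tile in the case is disturbed (moved over 20 mm) (distance of any of tile_a, tile_b, tile_c, tile_d from where it was at the start of the episode above 0.02 m).
It fails at once if the cup or a pot beside the case is moved over 20 mm, lifted or tipped (distance of any of slip_cup, glaze_pot, stone_pot from where it was at the start of the episode above 0.02 m or angle between any of slip_cup, glaze_pot, stone_pot's own z axis and vertical above 0.3 rad).
It also fails if it takes over 51 s, if anything falls off the work surface, if the arm or the gripper's body presses on something with over 40 N, if the wrist force passes 120 N, or if a joint passes its speed limit or range.

## Working session

There is one attempt and no reset: what is moved stays moved. The work goes in short steps, Python scripts to look and compute and a shell command to move; the robot and the scene stay as the last step left them, time stands still between calls to the robot, and variables do not carry over. Pictures are saved under pics/ and viewed, at most 10 in all, crops included, and the job is handed in when it is done.

```bash
mkdir -p pics; python3 - <<'E'
from rig import *
import cv2
print(sense())
for n in("top","side"):
    im=grab_frame(n); cv2.imwrite(f"pics/{n}0.png",im[:,:,::-1].copy())
    c=get_calibration(n); print(n,c["K"],c["R"],c["t"])
E
```

```text
{'clock': 0.0, 'qpos': array([-1.24737190e+00,  3.53678261e-01,  1.63417863e+00, -1.31530270e-05,
        1.15517819e+00, -2.41534413e-03]), 'qvel': array([ 0.0004144 , -0.0008947 , -0.00077546,  0.00082801,  0.00142191,
       -0.00184958]), 'joint_efforts': array([ 2.08784641e-04, -6.05257630e+01, -3.42069054e+01,  1.89215342e-05,
        9.38325509e-03, -4.09258257e-05]), 'eef_pos': array([ 199.89429939, -591.64689602,  230.52383077]), 'tcp_rot': array([-3.14015020e+00,  8.54160587e-06,  3.25845094e-01]), 'contact_force': array([-0.34648058,  0.08624138, -0.79736852]), 'wrist_torque': array([-0.02958763,  0.03388784,  0.01959257]), 'grasp_force': 0.0, 'opening': 0.9988465377787171}
top [[426.51556441   0.         251.91113722]
 [  0.         426.51556441 191.41973887]
 [  0.           0.           1.        ]] [[-0.01095668 -0.99983487  0.01449778]
 [-0.9898296   0.00878821 -0.14198636]
 [ 0.1418355  -0.01590603 -0.98976244]] [  74.05808116  594.60892531 1239.614533  ]
side [[456.51800299   0.         258.64976636]
 [  0.         456.51800299 191.45586322]
 [  0.           0.           1.        ]] [[ 0.9997014  -0.00421246 -0.02406998]
 [-0.02141519 -0.62543376 -0.77998334]
 [-0.01176853  0.7802659  -0.62533721]] [-572.41327492  120.88355527 1200.54373658]
```

View pics/top0.png

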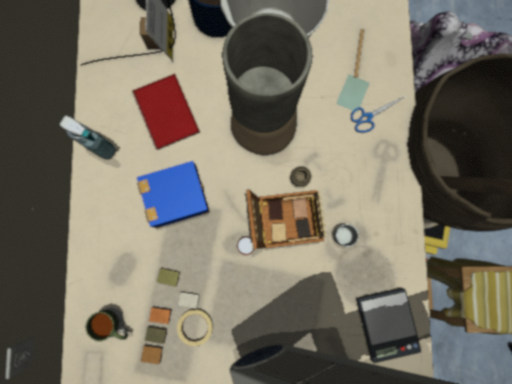

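View pics/side0.png

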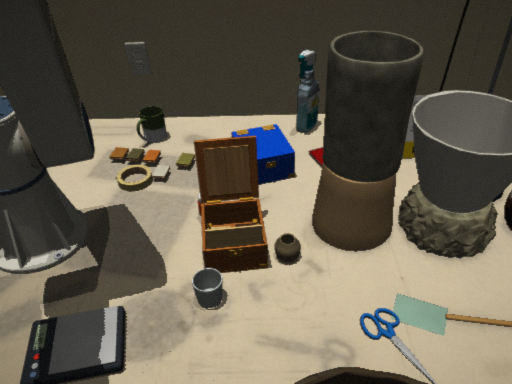

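The top view shows the brown case at about (288,220), with the lid on its left (world +y) at col ~252 and the flap on the right at col ~318. The cup is at (345,235), the glaze pot at (246,245) and the stone pot at (300,176). The side view shows the lid upright with its inner face toward the camera. I'll crop for corners.

```bash
python3 - <<'E'
import cv2,numpy as np
a=cv2.imread("pics/top0.png")[160:270,220:370]; b=cv2.imread("pics/side0.png")[130:310,180:310]
a=cv2.resize(a,None,fx=3.2,fy=3.2,interpolation=cv2.INTER_CUBIC)
b=cv2.resize(b,None,fx=2.4,fy=2.4,interpolation=cv2.INTER_CUBIC)
o=np.zeros((440,800,3),np.uint8);o[:a.shape[0],:a.shape[1]]=a;o[:b.shape[0],485:485+b.shape[1]]=b
cv2.imwrite("pics/crop.png",o)
E
```

```text
(no output)
```

View pics/crop.png

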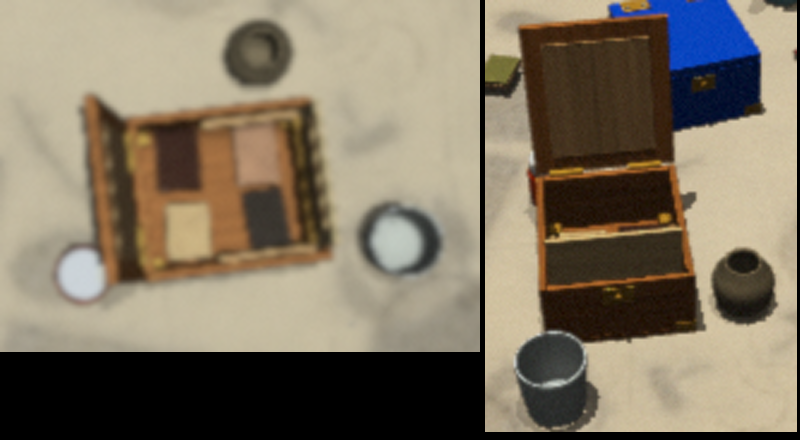

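```bash
cat > h.py <<'E'
import numpy as np
from rig import *
def ray(n,p):
    c=get_calibration(n);d=c["R"].T@np.linalg.inv(c["K"])@[p[0],p[1],1];return -c["R"].T@c["t"],d
def plane(n,p,z):
    o,d=ray(n,p);return o+d*(z-o[2])/d[2]
def tri(p,q,n="top",m="side"):
    o1,d1=ray(n,p);o2,d2=ray(m,q);s=np.linalg.lstsq(np.c_[d1,-d2],o2-o1,rcond=None)[0]
    a,b=o1+s[0]*d1,o2+s[1]*d2;return (a+b)/2,np.linalg.norm(a-b)
def proj(n,X):
    c=get_calibration(n);v=c["K"]@(c["R"]@np.array(X,float)+c["t"]);return v[:2]/v[2]
E
python3 - <<'E'
from h import *
np.set_printoptions(precision=1,suppress=True)
T=lambda u,v:(220+u/3.2-.35,160+v/3.2-.35)
S=lambda u,v:(180+(u-485)/2.4-.3,130+v/2.4-.3)
for k,u,v in[("-y+x",314,97),("-y-x",331,256),("+y+x",127,118),("+y-x",146,280)]:print("top rim",k,plane("top",T(u,v),80))
for k,u,v in[("-y+x",693,277),("-y-x",541,291),("+y+x",676,169),("+y-x",537,180)]:print("side rim",k,plane("side",S(u,v),80))
print("lid edge",tri(T(88,96),S(667,16)),tri(T(108,284),S(522,27)))
for k,n,p,z in[("cup",'top',T(400,240),66),("glaze",'top',T(83,273),61),("stone",'top',T(260,50),59)]:print(k,plane(n,p,z))
print(plane("side",S(551,352),66),plane("side",S(743,262),59))
print("flapedge",[plane("side",S(*p),z) for p in((545,240),(680,231)) for z in(130,138)])
E
```

```text
top rim -y+x [ 592.4 -123.8   80. ]
top rim -y-x [ 448.  -134.3   80. ]
top rim +y+x [574.7  47.3  80. ]
top rim +y-x [428.4  32.3  80. ]
side rim -y+x [ 591.7 -123.6   80. ]
side rim -y-x [ 447.5 -138.    80. ]
side rim +y+x [576.3  38.2  80. ]
side rim +y-x [428.4  24.8  80. ]
lid edge (array([571.1,  83.4, 243.6]), np.float64(0.21134729027975405)) (array([424.8,  69.5, 243.1]), np.float64(2.2707241149746396))
cup [ 462.2 -200.4   66. ]
glaze [435.5  88.6  61. ]
stone [640.3 -78.4  59. ]
[ 461.  -201.3   66. ] [641.9 -83.4  59. ]
flapedge [array([ 454.7, -121. ,  130. ]), array([ 456.2, -129.4,  138. ]), array([ 580.4, -112.5,  130. ]), array([ 580.5, -121.1,  138. ])]
```

Estimated case pose: centre (511.5,-45.6), yaw 0.095. The sizes check out: lid edge at z≈243, lid about 1.79 rad. I'll go to case (10,-125) with fingers shut and the tool aligned to the case.

```bash
python3 -m creep '[{"rz":0.115,"hand":0},{"rz":0.115},{"x":37,"y":-39,"z":2},{"x":37,"y":-39,"z":2},{"x":37,"y":-39,"z":2},{"x":37,"y":-39,"z":2},{"x":37,"y":-39,"z":2},{"x":37,"y":-39,"z":2},{"x":37,"y":-39,"z":2},{"x":37,"y":-39,"z":2},{"x":37,"y":-39,"z":2},{"x":37,"y":-39,"z":2},{"x":0},{"x":0}]'
cat >> h.py <<'E'
C=np.array([511.5,-45.6]);W=.095
def case(p):
    d=np.array(p[:2])-C;c,s=np.cos(W),np.sin(W);return np.round([c*d[0]+s*d[1],-s*d[0]+c*d[1],p[2]],1)
def st():
    s=sense();print("t",round(s["clock"],2),"case",case(s["eef_pos"]),"rot",s["tcp_rot"].round(3),"F",s["contact_force"].round(1),"op",round(s["opening"],2))
E
python3 -c "
from h import *;import cv2
st();cv2.imwrite('pics/s1.png',cv2.resize(grab_frame('side')[60:320,120:370,::-1],None,fx=2.2,fy=2.2))"
```

```text
t 0.1 case [-362.  -514.1  230.6] rot [-3.14   0.     0.326] F [1.2 0.1 0.3] op 1.0schema error: expected keys x, y, z, rx, ry, rz, hand
```

View pics/s1.png

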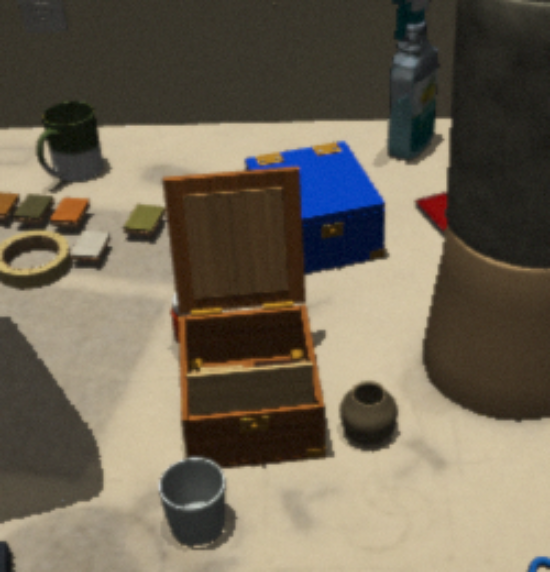

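That call was refused because each row needs all seven keys. The picture shows the scene unchanged, with the flap upright and the lid leaning out.

```bash
python3 -m creep '[{"x":0,"y":0,"z":0,"rx":0,"ry":0,"rz":0.115,"hand":0},{"x":0,"y":0,"z":0,"rx":0,"ry":0,"rz":0.115,"hand":0},{"x":37,"y":-39,"z":2,"rx":0,"ry":0,"rz":0,"hand":0},{"x":37,"y":-39,"z":2,"rx":0,"ry":0,"rz":0,"hand":0},{"x":37,"y":-39,"z":2,"rx":0,"ry":0,"rz":0,"hand":0},{"x":37,"y":-39,"z":2,"rx":0,"ry":0,"rz":0,"hand":0},{"x":37,"y":-39,"z":2,"rx":0,"ry":0,"rz":0,"hand":0},{"x":37,"y":-39,"z":2,"rx":0,"ry":0,"rz":0,"hand":0},{"x":37,"y":-39,"z":2,"rx":0,"ry":0,"rz":0,"hand":0},{"x":37,"y":-39,"z":2,"rx":0,"ry":0,"rz":0,"hand":0},{"x":37,"y":-39,"z":2,"rx":0,"ry":0,"rz":0,"hand":0},{"x":37,"y":-39,"z":2,"rx":0,"ry":0,"rz":0,"hand":0},{"x":0,"y":0,"z":0,"rx":0,"ry":0,"rz":0,"hand":0},{"x":0,"y":0,"z":0,"rx":0,"ry":0,"rz":0,"hand":0}]'
python3 -c "
from h import *;import cv2
st();cv2.imwrite('pics/s2.png',cv2.resize(grab_frame('side')[60:320,120:370,::-1],None,fx=2.2,fy=2.2))"
```

```text
clock: 1.9
eef_pos: [530.6, -168.5, 210.9]
tcp_rot: [-3.142, 0.001, 0.097]
contact_force: [1.0, -0.5, -0.4]
opening: -0.003
grasp_force: 0.0
t 1.9 case [   7.4 -124.1  210.9] rot [-3.142e+00  1.000e-03  9.700e-02] F [ 1.  -0.5 -0.4] op -0.0
```

View pics/s2.png

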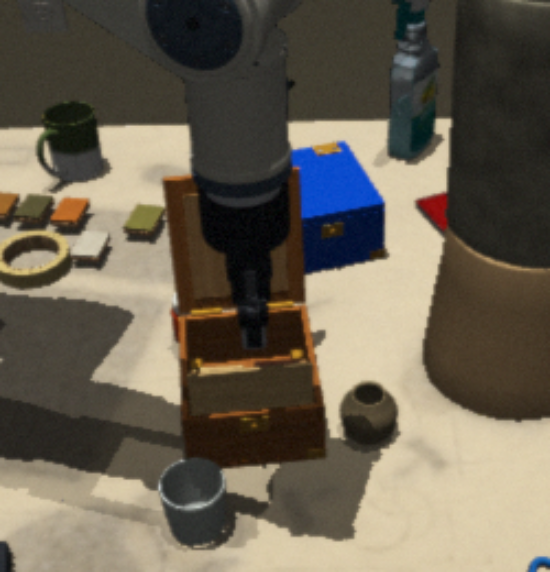

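The gripper hangs above and behind the flap's outer side, and the flap is visible and clear. I'll descend and fold the flap along an arc.

```bash
python3 -m creep '[{"x":5,"y":0,"z":45,"rx":0,"ry":0,"rz":0,"hand":0},{"x":0,"y":0,"z":46,"rx":0,"ry":0,"rz":0,"hand":0},{"x":0,"y":-16,"z":0,"rx":0,"ry":0,"rz":0,"hand":0},{"x":0,"y":-16,"z":0,"rx":0,"ry":0,"rz":0,"hand":0},{"x":0,"y":-9,"z":0,"rx":0,"ry":0,"rz":0,"hand":0},{"x":0,"y":-9,"z":0,"rx":0,"ry":0,"rz":0,"hand":0},{"x":0,"y":-9,"z":2.5,"rx":0,"ry":0,"rz":0,"hand":0},{"x":0,"y":-9,"z":3,"rx":0,"ry":0,"rz":0,"hand":0},{"x":0,"y":-7,"z":4,"rx":0,"ry":0,"rz":0,"hand":0},{"x":0,"y":-6,"z":4,"rx":0,"ry":0,"rz":0,"hand":0},{"x":0,"y":-6,"z":6,"rx":0,"ry":0,"rz":0,"hand":0},{"x":0,"y":-5,"z":6,"rx":0,"ry":0,"rz":0,"hand":0},{"x":0,"y":-3,"z":5,"rx":0,"ry":0,"rz":0,"hand":0},{"x":0,"y":-3,"z":6,"rx":0,"ry":0,"rz":0,"hand":0},{"x":0,"y":0,"z":0,"rx":0,"ry":0,"rz":0,"hand":0}]'
python3 -c "
from h import *;import cv2
st();cv2.imwrite('pics/s3.png',cv2.resize(grab_frame('side')[60:320,120:370,::-1],None,fx=2.2,fy=2.2))"
```

```text
clock: 3.82
eef_pos: [526.2, -70.3, 83.1]
tcp_rot: [-3.141, 0.001, 0.096]
contact_force: [-1.1, -0.6, -0.4]
opening: -0.004
grasp_force: 0.0
t 3.83 case [ 12.3 -26.   83.1] rot [-3.141e+00  1.000e-03  9.600e-02] F [-1.1 -0.6 -0.4] op -0.0
```

View pics/s3.png

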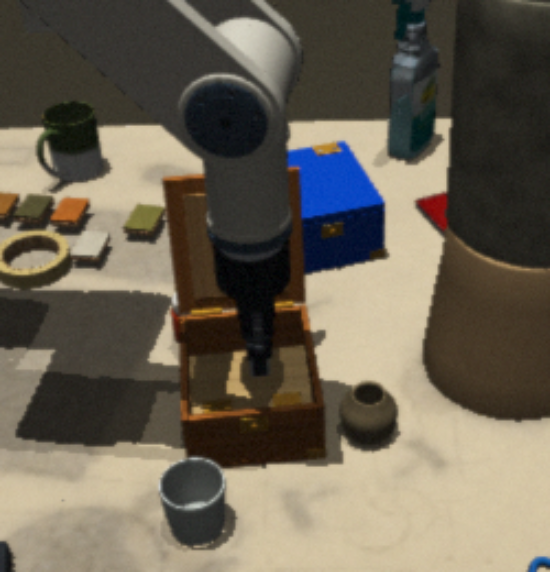

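The flap is nearly down under the finger. I'll press it the last ~18 mm and read the force.

```bash
python3 -m creep '[{"x":0,"y":-2,"z":5,"rx":0,"ry":0,"rz":0,"hand":0},{"x":0,"y":-1,"z":5,"rx":0,"ry":0,"rz":0,"hand":0},{"x":0,"y":-1,"z":4,"rx":0,"ry":0,"rz":0,"hand":0},{"x":0,"y":0,"z":3,"rx":0,"ry":0,"rz":0,"hand":0},{"x":0,"y":0,"z":0,"rx":0,"ry":0,"rz":0,"hand":0},{"x":0,"y":0,"z":0,"rx":0,"ry":0,"rz":0,"hand":0}]'
```

```text
clock: 4.62
eef_pos: [526.2, -66.6, 66.7]
tcp_rot: [3.141, 0.0, 0.096]
contact_force: [-0.2, -0.4, 0.3]
opening: 0.0
grasp_force: 0.0
```

```bash
for i in 1 2; do python3 -m creep '[{"x":0,"y":0,"z":1,"rx":0,"ry":0,"rz":0,"hand":0},{"x":0,"y":0,"z":0,"rx":0,"ry":0,"rz":0,"hand":0}]' | grep -E 'eef|contact'; done
```

```text
eef_pos: [526.3, -66.6, 66.0]
contact_force: [-1.1, 0.8, 2.7]
eef_pos: [526.4, -66.6, 65.8]
contact_force: [-4.3, 1.5, 14.6]
```

Firm contact at z=66, so the flap is flat. I'll lift, cross over the lid and descend behind it.

```bash
python3 -m creep '[{"x":0,"y":0,"z":-20,"rx":0,"ry":0,"rz":0,"hand":0},{"x":0,"y":0,"z":-50,"rx":0,"ry":0,"rz":0,"hand":0},{"x":0,"y":0,"z":-55,"rx":0,"ry":0,"rz":0,"hand":0},{"x":0,"y":0,"z":-55,"rx":0,"ry":0,"rz":0,"hand":0},{"x":0,"y":0,"z":-55,"rx":0,"ry":0,"rz":0,"hand":0},{"x":0,"y":0,"z":0,"rx":0,"ry":0,"rz":0,"hand":0},{"x":0,"y":-48,"z":0,"rx":0,"ry":0,"rz":0,"hand":0},{"x":0,"y":-48,"z":0,"rx":0,"ry":0,"rz":0,"hand":0},{"x":0,"y":-48,"z":0,"rx":0,"ry":0,"rz":0,"hand":0},{"x":0,"y":-48,"z":0,"rx":0,"ry":0,"rz":0,"hand":0},{"x":0,"y":0,"z":0,"rx":0,"ry":0,"rz":0,"hand":0},{"x":0,"y":0,"z":0,"rx":0,"ry":0,"rz":0,"hand":0}]'
python3 -c "
from h import *;import cv2
st();a=[cv2.resize(i,None,fx=1.6,fy=1.6) for i in(grab_frame('side')[60:320,120:370,::-1],grab_frame('top')[120:380,180:430,::-1])];cv2.imwrite('pics/s4.png',cv2.hconcat(a))"
```

```text
clock: 6.62
eef_pos: [507.5, 124.3, 298.8]
tcp_rot: [3.141, 0.001, 0.097]
contact_force: [-0.9, 0.9, -0.4]
opening: -0.003
grasp_force: 0.0
t 6.62 case [ 12.1 169.5 298.8] rot [3.141e+00 1.000e-03 9.700e-02] F [-0.9  0.9 -0.4] op -0.0
```

View pics/s4.png

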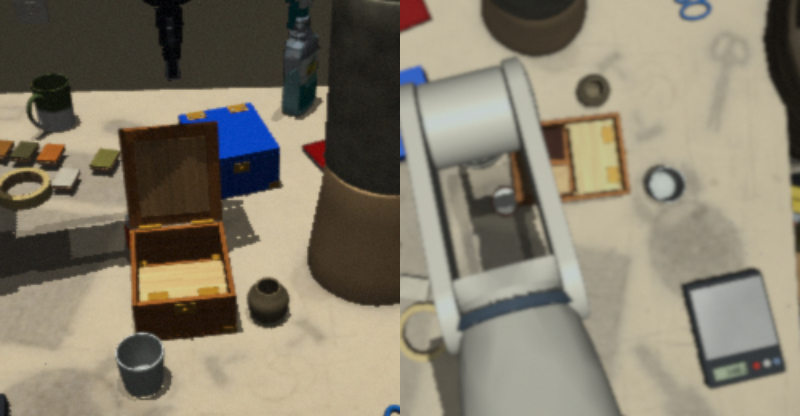

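The flap lies flat (pale, fully folded), the lid is still open, and the tool is beyond it. Now I'll descend and push the lid along its arc to about 0.6 rad.

```bash
python3 -m creep '[{"x":0,"y":0,"z":42,"rx":0,"ry":0,"rz":0,"hand":0},{"x":0,"y":0,"z":42,"rx":0,"ry":0,"rz":0,"hand":0},{"x":0,"y":-15,"z":0,"rx":0,"ry":0,"rz":0,"hand":0},{"x":0,"y":-15,"z":0,"rx":0,"ry":0,"rz":0,"hand":0},{"x":0,"y":-15,"z":0,"rx":0,"ry":0,"rz":0,"hand":0},{"x":0,"y":-15,"z":0,"rx":0,"ry":0,"rz":0,"hand":0},{"x":0,"y":-12,"z":0,"rx":0,"ry":0,"rz":0,"hand":0},{"x":0,"y":-12,"z":0.5,"rx":0,"ry":0,"rz":0,"hand":0},{"x":0,"y":-12,"z":1,"rx":0,"ry":0,"rz":0,"hand":0},{"x":0,"y":-13,"z":4,"rx":0,"ry":0,"rz":0,"hand":0},{"x":0,"y":-13,"z":4,"rx":0,"ry":0,"rz":0,"hand":0},{"x":0,"y":-12,"z":5,"rx":0,"ry":0,"rz":0,"hand":0},{"x":0,"y":-12,"z":7,"rx":0,"ry":0,"rz":0,"hand":0},{"x":0,"y":-11,"z":8,"rx":0,"ry":0,"rz":0,"hand":0},{"x":0,"y":-10,"z":9,"rx":0,"ry":0,"rz":0,"hand":0},{"x":0,"y":-9,"z":10,"rx":0,"ry":0,"rz":0,"hand":0},{"x":0,"y":0,"z":0,"rx":0,"ry":0,"rz":0,"hand":0}]'
python3 -c "
from h import *;import cv2
st();cv2.imwrite('pics/s5.png',cv2.resize(grab_frame('side')[60:320,120:370,::-1],None,fx=2.2,fy=2.2))"
```

```text
clock: 8.85
eef_pos: [490.4, 300.0, 166.1]
tcp_rot: [3.141, 0.002, 0.096]
contact_force: [-0.1, 0.4, -0.2]
opening: -0.004
grasp_force: 0.0
t 8.85 case [ 11.8 346.1 166.1] rot [3.141e+00 2.000e-03 9.600e-02] F [-0.1  0.4 -0.2] op -0.0
```

View pics/s5.png

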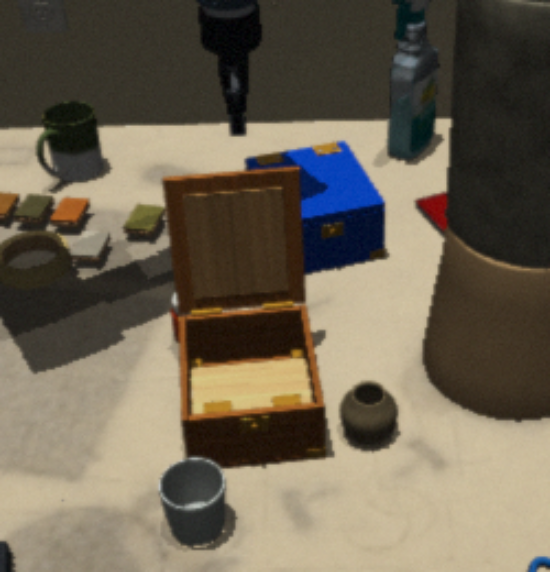

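I had the sign wrong: tool −y is case +y, so the tool moved away from the lid. It touched nothing. I'll raise it, return and push with +y.

```bash
python3 -m creep '[{"x":0,"y":0,"z":-49,"rx":0,"ry":0,"rz":0,"hand":0},{"x":0,"y":44,"z":0,"rx":0,"ry":0,"rz":0,"hand":0},{"x":0,"y":44,"z":0,"rx":0,"ry":0,"rz":0,"hand":0},{"x":0,"y":44,"z":0,"rx":0,"ry":0,"rz":0,"hand":0},{"x":0,"y":44,"z":0,"rx":0,"ry":0,"rz":0,"hand":0},{"x":0,"y":15,"z":0,"rx":0,"ry":0,"rz":0,"hand":0},{"x":0,"y":15,"z":0,"rx":0,"ry":0,"rz":0,"hand":0},{"x":0,"y":15,"z":0,"rx":0,"ry":0,"rz":0,"hand":0},{"x":0,"y":15,"z":0,"rx":0,"ry":0,"rz":0,"hand":0},{"x":0,"y":12,"z":0,"rx":0,"ry":0,"rz":0,"hand":0},{"x":0,"y":12,"z":0.5,"rx":0,"ry":0,"rz":0,"hand":0},{"x":0,"y":12,"z":1,"rx":0,"ry":0,"rz":0,"hand":0},{"x":0,"y":13,"z":4,"rx":0,"ry":0,"rz":0,"hand":0},{"x":0,"y":13,"z":4,"rx":0,"ry":0,"rz":0,"hand":0},{"x":0,"y":12,"z":5,"rx":0,"ry":0,"rz":0,"hand":0},{"x":0,"y":12,"z":7,"rx":0,"ry":0,"rz":0,"hand":0},{"x":0,"y":11,"z":8,"rx":0,"ry":0,"rz":0,"hand":0},{"x":0,"y":10,"z":9,"rx":0,"ry":0,"rz":0,"hand":0},{"x":0,"y":9,"z":10,"rx":0,"ry":0,"rz":0,"hand":0},{"x":0,"y":0,"z":0,"rx":0,"ry":0,"rz":0,"hand":0}]'
python3 -c "
from h import *;import cv2
st();cv2.imwrite('pics/s6.png',cv2.resize(grab_frame('side')[60:320,120:370,::-1],None,fx=2.2,fy=2.2))"
```

```text
clock: 11.4
eef_pos: [523.8, -51.2, 166.5]
tcp_rot: [-3.141, 0.003, 0.095]
contact_force: [-1.0, 0.4, 0.3]
opening: 0.002
grasp_force: 0.0
t 11.4 case [ 11.7  -6.7 166.5] rot [-3.141e+00  3.000e-03  9.500e-02] F [-1.   0.4  0.3] op 0.0
```

View pics/s6.png

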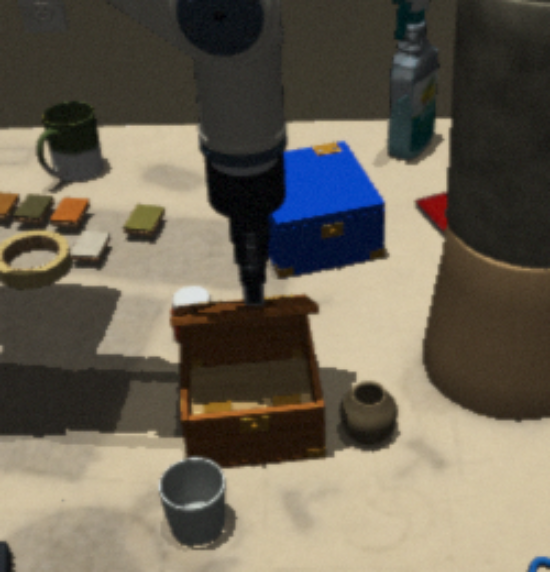

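The lid is at about 0.6 rad and following the finger. Continuing slowly.

```bash
python3 -m creep '[{"x":0,"y":7,"z":11,"rx":0,"ry":0,"rz":0,"hand":0},{"x":0,"y":8,"z":12,"rx":0,"ry":0,"rz":0,"hand":0},{"x":0,"y":3,"z":6,"rx":0,"ry":0,"rz":0,"hand":0},{"x":0,"y":3,"z":6,"rx":0,"ry":0,"rz":0,"hand":0},{"x":0,"y":2.5,"z":6.5,"rx":0,"ry":0,"rz":0,"hand":0},{"x":0,"y":2.5,"z":6.5,"rx":0,"ry":0,"rz":0,"hand":0},{"x":0,"y":1.5,"z":6.5,"rx":0,"ry":0,"rz":0,"hand":0},{"x":0,"y":1.5,"z":6.5,"rx":0,"ry":0,"rz":0,"hand":0},{"x":0,"y":1,"z":6,"rx":0,"ry":0,"rz":0,"hand":0},{"x":0,"y":1,"z":6,"rx":0,"ry":0,"rz":0,"hand":0},{"x":0,"y":0,"z":0,"rx":0,"ry":0,"rz":0,"hand":0},{"x":0,"y":0,"z":0,"rx":0,"ry":0,"rz":0,"hand":0}]'
for i in 1 2; do python3 -m creep '[{"x":0,"y":0,"z":1,"rx":0,"ry":0,"rz":0,"hand":0},{"x":0,"y":0,"z":0,"rx":0,"ry":0,"rz":0,"hand":0}]' | grep -E 'eef|contact'; done
```

```text
clock: 12.95
eef_pos: [527.6, -81.3, 94.7]
tcp_rot: [-3.141, 0.0, 0.096]
contact_force: [0.2, -0.4, -0.7]
opening: -0.002
grasp_force: 0.0
eef_pos: [527.7, -81.4, 93.8]
contact_force: [-0.2, -0.2, 0.9]
eef_pos: [527.7, -81.5, 92.8]
contact_force: [0.1, -0.9, 0.2]
```

```bash
for i in 1 2; do python3 -m creep '[{"x":0,"y":0,"z":1,"rx":0,"ry":0,"rz":0,"hand":0},{"x":0,"y":0,"z":0,"rx":0,"ry":0,"rz":0,"hand":0}]' | grep -E 'eef|contact'; done
```

```text
eef_pos: [527.8, -81.5, 92.0]
contact_force: [-0.6, -0.8, 2.7]
eef_pos: [527.9, -81.5, 91.8]
contact_force: [-3.3, -0.6, 15.6]
```

The lid is firmly seated at z=92. I'll retreat upward and check.

```bash
python3 -m creep '[{"x":0,"y":0,"z":-10,"rx":0,"ry":0,"rz":0,"hand":0},{"x":0,"y":0,"z":-40,"rx":0,"ry":0,"rz":0,"hand":0},{"x":0,"y":0,"z":-50,"rx":0,"ry":0,"rz":0,"hand":0},{"x":0,"y":0,"z":-50,"rx":0,"ry":0,"rz":0,"hand":0},{"x":0,"y":0,"z":0,"rx":0,"ry":0,"rz":0,"hand":0},{"x":0,"y":0,"z":0,"rx":0,"ry":0,"rz":0,"hand":0}]'
python3 -c "
from h import *;import cv2
st();cv2.imwrite('pics/s7.png',cv2.resize(grab_frame('side')[60:320,120:370,::-1],None,fx=2.2,fy=2.2))"
```

```text
clock: 14.7
eef_pos: [527.3, -81.3, 240.5]
tcp_rot: [-3.141, 0.0, 0.096]
contact_force: [-0.3, 0.2, 0.5]
opening: 0.002
grasp_force: 0.0
t 14.7 case [ 12.4 -37.1 240.5] rot [-3.141  0.     0.096] F [-0.3  0.2  0.5] op 0.0
```

View pics/s7.png

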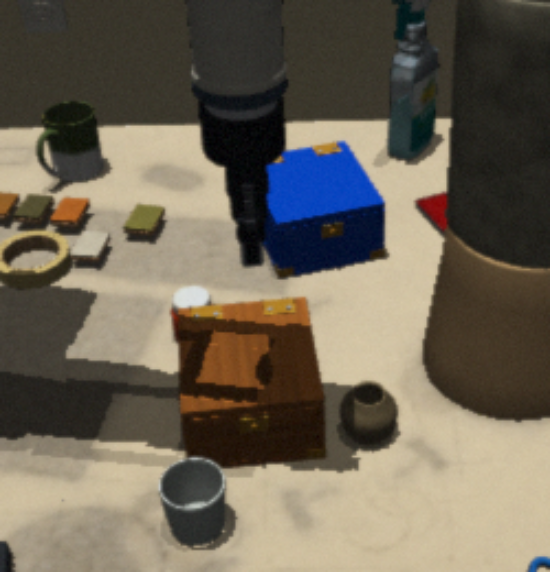

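The lid is shut flat, the cup and pots have not moved, and the arm is clear.

```bash
python3 -c "
from rig import *
print(sign_off())"
```

```text
the job is handed in; nothing more can be done
None
```

The job is handed in at about 15 s of the 51 s: flap folded flat, lid eased shut over it, cup and pots unmoved in the last view, and the robot clear of everything; the hand-in returned no verdict.

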